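# Post a fuse carton through the spring flap of the drop box

### The job

Post the small red fuse carton into the blue drop box: with one finger push the roller of the red side lever forward so that the yellow spring flap tips open, and while that finger holds it open push the carton with the other finger along the deck and over the edge, so that it drops inside. The flap must already be well open before the carton goes over the edge; then let the lever go so that the flap shuts. Do not pick the carton up, and leave the other things on the bench where they are.

Things in the scene. Friction and masses are not known exactly. Their poses are not given: they have to be found in the camera images.
- drop_box: Blue metal drop box fixed to the bench: 290 mm long (x -150 to +140), 100 mm wide (y -50 to +50), 170 mm high. Origin on the bench under the feed edge; its +x is the posting direction (away from the robot, within 20 degrees), z up. Steel deck on top at x -150 to -4, with a curb 10 mm high along each side (92 mm free between). The mouth at x 0 to 90 is covered by the flap; behind it a fixed roof.
- flap (a joint): Opening of the yellow flap in rad: 0 shut (level with the deck), 2.0 fully open (hanging inside). The flap (84 mm in x, 86 mm in y) hinges about the box's y at x = 0, z = 165 mm; its far side swings down. A spring (0.09 N m shut, 0.15 N m fully open) shuts it; the carton's weight alone does not open it. The red lever is one piece with it.
- feed_edge (a point): Middle of the feed edge, where the deck ends and the flap begins, at deck height: box frame (0, 0, 170 mm). Beyond and below it the box is hollow, its floor 8 mm above the bench.
- lever_end (a point): Centre of the free-turning black roller (18 mm across, 40 mm long in y) at the end of the red lever, a plate at box y 60 to 100 mm, outside the left side, 45 mm long from the hinge line. Shut, it leans toward the robot, its end at box (-38, 80, 189 mm). Pushed in +x on the roller it passes vertical at 1.0 rad. A fingertip 15 mm above the deck can push until its front is 26 mm past the hinge line.
- carton_center (a point): Centre (half-way up) of the loose red fuse carton, about 50 g, 45 mm along its own x, 62 mm along its y, 26 mm high. It lies flat on the deck with its x roughly along the box's x, so that its broad side faces along the posting direction.
- bulb_carton: Bystander: loose cream carton 51 x 50 x 60 mm on the bench to the right of the box; origin under its centre.
- grease_tin: Bystander: loose grey round tin, 66 mm across, 52 mm high, to the right of the box; origin under its centre.
- weight_200: Bystander: loose brass-coloured weight with a knob, 29 mm across, 44 mm high, to the left of the box; origin under its centre.
- tape_roll_b: Bystander: loose yellow tape roll lying flat, 58 mm across, 19 mm high, to the left of the box; origin under its centre.
There are look-alikes about, which are no part of the job. Leave any black or purple look-alike of the part that bears carton_center alone.

How it is judged:
By the outcome, as a careful person would: the job done as asked, in the order asked, and still so for the second after the job is handed in, with the robot touching nothing.
It also fails if it takes over 38 s, if anything falls off the work surface, if the arm or the gripper's body presses on something with over 40 N, if the wrist force passes 120 N, or if a joint passes its speed limit or range.

### The arm

A 6-joint arm with a two-finger parallel gripper is mounted at the origin on a cart in front of the work surface, level with it; the furniture and walls round the work are solid. World frame = base frame: x ahead of the robot, y to its left, z up, the work surface at z = 0. Lengths are in m, angles in rad, forces in N, time in s.
With the tool pointing down it reaches from about 0.4 to 0.925 m from the base axis. Payload 3.4 kg.
Tool frame: the origin (TCP) lies between the finger pads; the fingertips stand 19 mm ahead of it and the grasp point (between the pads) is the TCP; z points along the fingers, y is the line along which they close (so a half turn about z gives the same grasp; the last joint's range is limited). The gripper opens to 85 mm and grips with 20 to 120 N. Pads are 22 mm wide; open, the fingers measure 114 mm over their backs; the gripper's body (76 mm by 85 mm) begins 54 mm behind the grasp point. The pads swing forward as they close: fully open they stand 13 mm farther back than shut.
Start: joints at [1.054, 0.307, 1.506, -0, 1.328, -0.073], TCP at [0.246, 0.52, 0.25] pointing down, gripper open.
Joint ranges: [-3.12, 3.12], [-1.05, 2.28], [0.14, 2.33], [-1.42, 4.57], [0.1, 2.73], [-2.68, 2.68]. Speed limits (rad/s): [2.57, 2.57, 3.14, 3.14, 3.14, 3.14].

### API

Orientations are given as a unit quaternion [x, y, z, w].
In Python, from cell import arm gives the robot as it stands.
- The arm moves only by the shell command python3 -m crank 'ROWS'. ROWS is JSON, a list of rows, each an object with "travel": the shift along the tool's x, y, z in m, a list of three; "turn": the turn about the tool's z in degrees; "gripper": the finger opening in m, from 0 to 0.0854. In form: [{"travel": [dx, dy, dz], "turn": turn, "gripper": gripper}, ...]. A call has 1 to 20 rows; each row is the pose to reach, as a shift and turn from the pose commanded when the call began, along the tool's axes at that moment; what a row does not reach only later rows make up. A row lasts 1/8 s, in which the tool goes at most 62.5 mm and 10.7 degrees, less where a joint would pass 70% of its speed; a pose out of reach is approached as far as the arm can. A call with a gripper value outside its range is refused whole. The fingers move at their own pace and stop on an object; the grip force is fixed at half the most. Time passes only in rows, so rows that repeat a pose let the fingers close. It gives the time, the measured TCP pose, the force, the opening and the grip force at its end, in the units of the state.
- arm.get_obs(): the state, without advancing time (a new reading comes with each control period).
- arm.capture(name): name is "scene" or "top" or "wrist"; returns (picture, depth): 480x640x3 uint8, red, green, blue; 480x640 float32, m along the optical axis (not along the pixel's ray), 0 where there is no reading.
- arm.calibration(name): a dict with "vertical_fov" (degrees; the focal length in pixels is half the picture's height over the tangent of half this angle, whatever the lens; pixels are square), "cx", "cy" (the principal point, pixels), "pose" (4x4, takes a point from camera to world coordinates). Camera axes: x right, y down, z forward; pixel columns grow to the right and rows downward; lengths in m; the calibration is good to about 2 mm. A picture is of the moment at which its call begins: read the wrist's pose just before it. calibration takes no time and is no camera call; for the wrist camera it gives the pose at the moment of the call.
- arm.sign_off(): hands the job in; it is judged then, once.
Trained networks look in the newest picture that a camera, given by its name, has taken for a name from the list of things; names that differ only in an ending like _2 or _b are one class to them, and where a whole thing is asked for, a point or a joint stands for the part that bears it (a point fixed in the world has none). Each returns a list of dicts, best first, with "conf" (0 to 1); they miss things now and then, are a little off and sometimes report something else, mostly with a low value. They report only what shows in the picture. A call takes as long as a camera call. They do not tell look-alikes from the thing itself.
- arm.boxes_of(camera, thing): "position" ([x, y, z] in m, in world coordinates, good to about 4 mm: the middle of the surface that is visible of it).
- arm.silhouettes(camera, thing): "pixels" (480x640 bool, what is visible of it).
The state is a dict: "clock": time; "qpos": joint angles; "joint_velocities": joint speeds; "tau": joint torques, N m; "position": TCP position; "tool_rot": TCP orientation; "contact_force": force on the tool from outside, world axes, zero at the start; "torque": the same for the moment, N m; "finger_gap": finger opening in m; "grasp_force": force on a finger pad.
Only numpy, scipy, OpenCV 4.12 (cv2) and the standard library are available. Lean on these libraries where they do the work, as an engineer would, in place of code of your own. Each camera call takes 0.05 s, during which the arm holds its last target. There are 200 camera calls.

## Working session

There is one attempt and no reset: what is moved stays moved. The work goes in short steps, Python scripts to look and compute and a shell command to move; the robot and the scene stay as the last step left them, time stands still between calls to the robot, and variables do not carry over. Pictures are saved under pics/ and viewed, at most 10 in all, crops included, and the job is handed in when it is done.

```bash
mkdir -p pics; ls; python3 - <<'E'
from cell import arm
import cv2, numpy as np
o=arm.get_obs(); print({k:np.round(v,3) for k,v in o.items()})
ims=[]
for c in("scene","top"):
    p,d=arm.capture(c); cv2.imwrite(f"pics/{c}1.png",p[:,:,::-1]); np.save(f"pics/{c}1.npy",d)
    k=arm.calibration(c); print(c,k["vertical_fov"],k["cx"],k["cy"],np.round(k["pose"],3).tolist())
    for t in("drop_box","flap","lever_end","feed_edge","carton_center","bulb_carton","grease_tin","weight_200","tape_roll_b"):
        try: print(t,[(np.round(b["position"],3).tolist(),round(b["conf"],2)) for b in arm.boxes_of(c,t)][:4])
        except Exception as e: print(t,e)
print(arm.get_obs()["clock"])
E
```

```text
pics
{'clock': np.float64(0.0), 'qpos': array([ 1.054,  0.308,  1.508,  0.   ,  1.328, -0.074]), 'joint_velocities': array([-0.   , -0.001, -0.002,  0.001,  0.   ,  0.001]), 'tau': array([-3.0000e-03, -4.5755e+01, -2.5192e+01, -0.0000e+00,  1.3000e-02,
       -0.0000e+00]), 'position': array([0.246, 0.519, 0.249]), 'tool_rot': array([ 0.22 ,  0.976, -0.001, -0.   ]), 'contact_force': array([-0.694,  0.097, -0.141]), 'torque': array([-0.026, -0.047, -0.005]), 'grasp_force': np.float64(0.0), 'finger_gap': np.float64(0.086)}
scene 42.244709348700674 313.5249795961539 234.7593424505938 [[0.034, -0.786, 0.618, -0.129], [-0.999, -0.025, 0.024, 0.017], [-0.004, -0.618, -0.786, 0.98], [0.0, 0.0, 0.0, 1.0]]
drop_box [([0.521, 0.1, 0.168], 0.77)]
flap [([0.591, 0.111, 0.17], 0.9)]
lever_end [([0.592, 0.111, 0.166], 0.89)]
feed_edge [([0.526, 0.09, 0.172], 0.95), ([0.535, 0.269, 0.022], 0.16)]
carton_center [([0.463, 0.12, 0.2], 0.91), ([0.33, 0.193, 0.027], 0.88), ([0.329, 0.078, 0.021], 0.81), ([0.411, 0.294, 0.022], 0.67)]
bulb_carton [([0.469, -0.024, 0.061], 0.88)]
grease_tin [([0.574, -0.044, 0.054], 0.72)]
weight_200 [([0.654, 0.24, 0.03], 0.49), ([0.525, 0.092, 0.172], 0.29)]
tape_roll_b []
top 51.52365933650947 319.06787604689873 235.20087926781994 [[0.009, -0.981, 0.194, 0.333], [-1.0, -0.011, -0.006, 0.06], [0.008, -0.194, -0.981, 0.955], [0.0, 0.0, 0.0, 1.0]]
drop_box [([0.557, 0.102, 0.167], 0.98)]
flap [([0.594, 0.107, 0.167], 0.87)]
lever_end [([0.596, 0.108, 0.17], 0.87)]
feed_edge [([0.56, 0.1, 0.166], 0.62)]
carton_center [([0.415, 0.288, 0.022], 0.92), ([0.334, 0.079, 0.023], 0.8), ([0.337, 0.191, 0.027], 0.65), ([0.47, 0.123, 0.196], 0.63)]
bulb_carton [([0.479, -0.03, 0.065], 0.98)]
grease_tin [([0.588, -0.043, 0.048], 0.57)]
weight_200 [([0.654, 0.246, 0.031], 0.63), ([0.476, -0.025, 0.062], 0.23)]
tape_roll_b [([0.537, 0.265, 0.019], 0.64)]
1.0
```

View pics/top1.png

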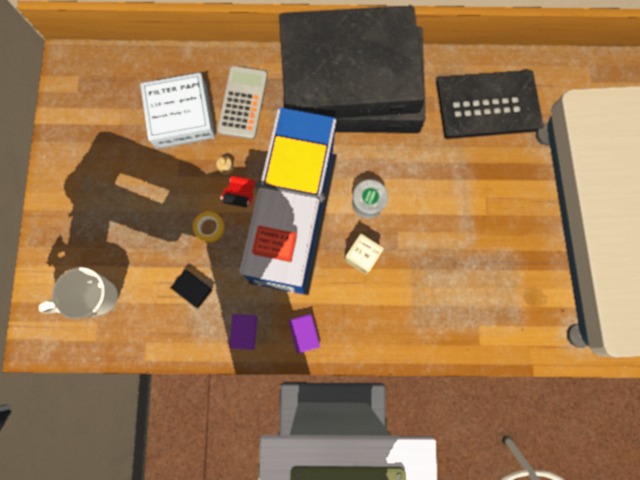

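```bash
cat > h.py <<'E'
import numpy as np
from cell import arm
def cloud(c,d):
    k=arm.calibration(c); f=240/np.tan(np.radians(k["vertical_fov"])/2)
    v,u=np.mgrid[:480,:640]; P=np.stack([(u-k["cx"])/f*d,(v-k["cy"])/f*d,d],-1)
    T=np.array(k["pose"]); W=P@T[:3,:3].T+T[:3,3]; W[d<=0]=np.nan; return W
E
python3 - <<'E'
from h import *
import cv2
for c in("scene","top"):
    im=cv2.imread(f"pics/{c}1.png"); W=cloud(c,np.load(f"pics/{c}1.npy"))
    hsv=cv2.cvtColor(im,cv2.COLOR_BGR2HSV); x,y,z=np.moveaxis(W,-1,0)
    H,S,V=np.moveaxis(hsv.astype(int),-1,0)
    reg=(x>.3)&(x<.8)&(y>-.05)&(y<.3)
    for n,m in(("red top",((H<8)|(H>172))&(S>120)&(z>.18)&reg),("yellow",(H>18)&(H<35)&(S>120)&(z>.15)&(z<.18)&reg),
               ("deck+roof",(z>.16)&(z<.185)&reg),("above",(z>.183)&(z<.21)&reg)):
        n_,l,s,_=cv2.connectedComponentsWithStats(m.astype(np.uint8))
        for i in range(1,n_):
            if s[i,4]<40: continue
            q=W[l==i]; r=cv2.minAreaRect(q[:,:2].astype(np.float32)*1000)
            print(c,n,s[i].tolist(),"med",np.round(np.median(q,0),3),"rect mm",np.round(r[0],1),np.round(r[1],1),round(r[2],1),"z",np.round(np.percentile(q[:,2],[5,95]),3))
E
```

```text
scene red top [220, 203, 23, 11, 69] med [0.545 0.171 0.195] rect mm [551.3 179.7] [35.4 22.6] 70.6 z [0.181 0.2  ]
scene red top [238, 228, 44, 34, 1085] med [0.466 0.125 0.197] rect mm [471.9 126.1] [62.7 46.8] 78.7 z [0.184 0.2  ]
scene yellow [256, 169, 58, 42, 1770] med [0.608 0.096 0.169] rect mm [609.   96.2] [86.6 93.3] 79.8 z [0.167 0.172]
scene deck+roof [220, 148, 104, 140, 7192] med [0.557 0.104 0.171] rect mm [563.7 126.9] [160.3 293.8] 79.6 z [0.166 0.18 ]
scene above [212, 201, 31, 15, 296] med [0.539 0.187 0.196] rect mm [546.5 188.3] [47.6 29.1] 78.5 z [0.186 0.2  ]
scene above [238, 227, 45, 33, 1069] med [0.468 0.126 0.197] rect mm [472.5 125.9] [62.7 47.9] 78.8 z [0.186 0.2  ]
top red top [222, 188, 32, 17, 152] med [0.551 0.182 0.184] rect mm [550.2 185.8] [47.7 20.9] 75.6 z [0.18  0.194]
top red top [252, 226, 44, 36, 1148] med [0.471 0.125 0.195] rect mm [471.5 124.7] [62.2 44.3] 78.5 z [0.192 0.197]
top yellow [266, 137, 60, 57, 2501] med [0.609 0.095 0.167] rect mm [609.8  95.9] [88.7 85.2] 79.4 z [0.165 0.169]
top deck+roof [225, 108, 112, 179, 9660] med [0.564 0.103 0.169] rect mm [562.7 125.6] [160.4 290.6] 79.3 z [0.165 0.178]
top above [221, 189, 32, 19, 351] med [0.54  0.187 0.194] rect mm [543.1 187.1] [46.7 24.7] 76.5 z [0.184 0.197]
top above [252, 226, 45, 36, 1168] med [0.471 0.125 0.195] rect mm [471.8 124.6] [62.3 45. ] 78.5 z [0.192 0.197]
```

Red carton candidates in the top picture: the red one at (273,242) on the deck, purple ones at (243,331) and (305,334), and a black one at (192,287). The purple and black ones lie on the bench. Only the red one fits: it is on the deck, its top is at z≈0.196, and it measures 62 x 45 mm. I'll confirm this in a crop.

```bash
python3 - <<'E'
import cv2
im=cv2.imread("pics/top1.png")[150:350,160:340]
cv2.imwrite("pics/crop1.png",cv2.resize(im,None,fx=3,fy=3,interpolation=cv2.INTER_CUBIC))
E
```

```text
(no output)
```

View pics/crop1.png

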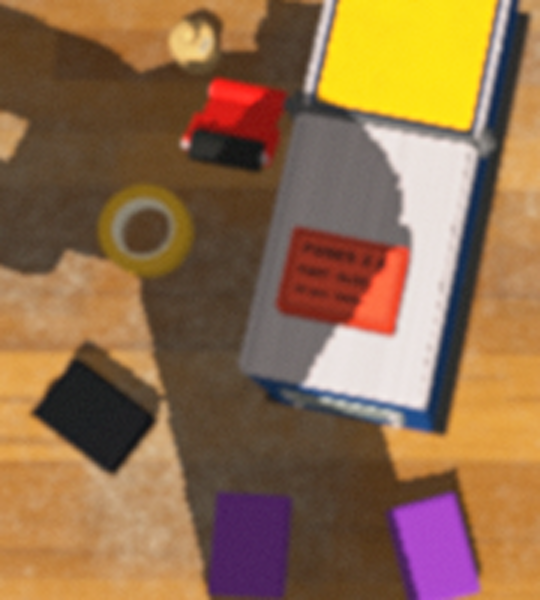

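```bash
python3 -m crank '[{"travel":[-0.05,-0.033,-0.02],"turn":5,"gripper":0.075},{"travel":[-0.1,-0.066,-0.03],"turn":10,"gripper":0.075},{"travel":[-0.15,-0.099,-0.03],"turn":15,"gripper":0.075},{"travel":[-0.2,-0.132,-0.03],"turn":15,"gripper":0.075},{"travel":[-0.25,-0.165,-0.03],"turn":15,"gripper":0.075},{"travel":[-0.3,-0.198,-0.03],"turn":15,"gripper":0.075},{"travel":[-0.345,-0.228,-0.03],"turn":15,"gripper":0.075},{"travel":[-0.345,-0.228,-0.03],"turn":15,"gripper":0.075},{"travel":[-0.345,-0.228,-0.03],"turn":15,"gripper":0.075}]'
```

```text
clock: 2.12
position: [0.4602, 0.1657, 0.2802]
tool_rot: [0.346, 0.938, 0.0, -0.0]
contact_force: [-0.2, -0.2, -0.3]
finger_gap: 0.0747
grasp_force: 0.0
```

The crop shows the red lettered carton lying on the deck at crop (345,280), and the lever with its black roller at crop (228,150). The black and purple look-alikes are on the bench. Next I'll measure the fingertips.

```bash
python3 - <<'E'
from h import *
import cv2
o=arm.get_obs(); p=o["position"]; q=o["tool_rot"]; print(p, np.degrees(2*np.arctan2(q[1],q[0]))-90)
ims=[]
for c in("scene","wrist"):
    im,d=arm.capture(c); W=cloud(c,d); ims.append(im[:,:,::-1])
    th=np.radians(2*np.degrees(np.arctan2(q[1],q[0]))-90); u=np.array([np.cos(th),np.sin(th)]); n=np.array([-u[1],u[0]])
    r=W-p; a=r[...,:2]@u; b=r[...,:2]@n; z=W[...,2]
    for s in(1,-1):
        m=(np.abs(s*a-.045)<.02)&(np.abs(b)<.02)&(z>.215)&(z<.33)
        if m.sum()>5:
            print(c,s,m.sum(),"z",np.round(np.percentile(z[m],[0,2,10,50]),4),"a",np.round(np.percentile(a[m],[2,98]),4),"b",np.round(np.percentile(b[m],[2,98]),4))
            for lo in np.arange(.22,.33,.01):
                k=m&(z>=lo)&(z<lo+.01)
                if k.sum()>3: print("   z%.2f"%lo,k.sum(),"a",np.round([a[k].min(),a[k].max()],3),"b",np.round([b[k].min(),b[k].max()],3))
    np.save(f"pics/{c}2.npy",d)
cv2.imwrite("pics/both2.png",cv2.resize(np.hstack(ims),(800,300)))
print(arm.get_obs()["clock"])
E
```

```text
[0.46019349 0.16573431 0.28022484] 49.56225318707712
scene 1 382 z [0.2695 0.2731 0.2783 0.3008] a [0.036  0.0628] b [-0.0096  0.013 ]
   z0.27 45 a [0.036 0.044] b [-0.01   0.011]
   z0.28 70 a [0.036 0.051] b [-0.012  0.011]
   z0.29 70 a [0.036 0.052] b [-0.011  0.011]
   z0.30 65 a [0.036 0.046] b [-0.007  0.011]
   z0.31 52 a [0.036 0.063] b [-0.004  0.015]
   z0.32 78 a [0.03  0.065] b [-0.     0.014]
scene -1 303 z [0.2723 0.2758 0.2816 0.3031] a [-0.0643 -0.0371] b [-0.007   0.0128]
   z0.27 20 a [-0.049 -0.038] b [0.001 0.011]
   z0.28 60 a [-0.052 -0.038] b [-0.008  0.012]
   z0.29 55 a [-0.053 -0.037] b [-0.008  0.012]
   z0.30 37 a [-0.052 -0.037] b [0.005 0.011]
   z0.31 32 a [-0.061 -0.035] b [0.007 0.013]
   z0.32 99 a [-0.065 -0.033] b [-0.008  0.014]
wrist 1 13684 z [0.2688 0.2761 0.2874 0.3209] a [0.0367 0.0638] b [-0.008   0.0142]
   z0.27 600 a [0.037 0.051] b [-0.011  0.012]
   z0.28 1076 a [0.037 0.052] b [-0.011  0.013]
   z0.29 1321 a [0.037 0.052] b [-0.011  0.013]
   z0.30 1455 a [0.037 0.051] b [-0.01   0.013]
   z0.31 2032 a [0.035 0.065] b [-0.01   0.016]
   z0.32 7197 a [0.028 0.065] b [-0.012  0.017]
wrist -1 13745 z [0.2699 0.2764 0.2873 0.321 ] a [-0.0637 -0.0364] b [-0.0084  0.0137]
   z0.27 602 a [-0.05  -0.037] b [-0.011  0.012]
   z0.28 1066 a [-0.051 -0.037] b [-0.011  0.012]
   z0.29 1324 a [-0.051 -0.037] b [-0.011  0.012]
   z0.30 1456 a [-0.051 -0.037] b [-0.011  0.013]
   z0.31 2042 a [-0.065 -0.035] b [-0.012  0.015]
   z0.32 7253 a [-0.065 -0.029] b [-0.012  0.017]
2.225
```

View pics/both2.png

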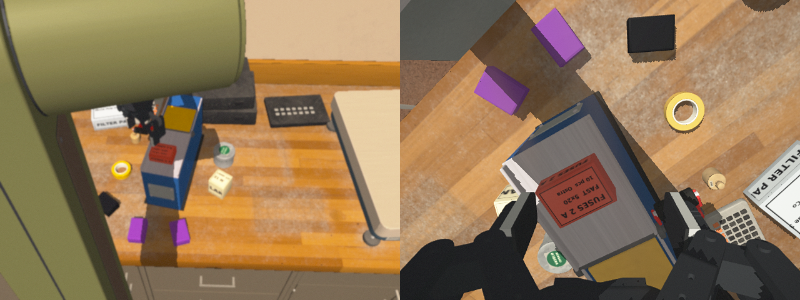

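The scene picture (left) shows the gripper over the box. In the wrist picture (right) the carton is at (578,190), between the fingers' tracks, with the roller by the right-hand finger at (680,205). At this opening the tips are 11 mm below the TCP, so I'll go down until they are 15 mm above the deck.

```bash
python3 -m crank '[{"travel":[0.0035,-0.002,0.03],"turn":0,"gripper":0.075},{"travel":[0.0035,-0.002,0.06],"turn":0,"gripper":0.075},{"travel":[0.0035,-0.002,0.084],"turn":0,"gripper":0.075},{"travel":[0.0035,-0.002,0.084],"turn":0,"gripper":0.075}]'
python3 - <<'E'
from h import *
import cv2
im,d=arm.capture("wrist"); W=cloud("wrist",d); cv2.imwrite("pics/w3.png",im[:,:,::-1])
o=arm.get_obs(); print(o["position"],o["contact_force"])
c,s=np.cos(np.radians(-10.5)),np.sin(np.radians(-10.5))
B=(W[...,:2]-[.565,.1042])@np.array([[c,-s],[s,c]]); z=W[...,2]
hsv=cv2.cvtColor(im,cv2.COLOR_RGB2HSV); H,S=hsv[...,0].astype(int),hsv[...,1]
m=((H<8)|(H>172))&(S>110)&(z>.19)&(z<.201)&(abs(B[...,1])<.045)
print("carton",m.sum(),np.round(np.percentile(B[m],[1,50,99],axis=0)*1000,1).tolist())
r=cv2.minAreaRect((B[m]*1000).astype(np.float32)); print(r)
P=(o["position"][:2]-[.565,.1042])@np.array([[c,-s],[s,c]]); print("tcp box",P*1000)
E
```

```text
clock: 2.72
position: [0.4542, 0.1674, 0.1948]
tool_rot: [0.344, 0.939, -0.001, -0.002]
contact_force: [-0.3, 0.5, 0.2]
finger_gap: 0.0749
grasp_force: 0.0
[0.45546558 0.16748629 0.19603388] [-0.23111963 -0.48652268  0.12635689]
carton 10180 [[-115.2, -13.5], [-102.5, 17.5], [-76.3, 36.2]]
((-93.73217010498047, 10.261728286743164), (52.504371643066406, 44.165794372558594), 89.23600006103516)
tcp box [-119.23326258   42.26549435]
```

View pics/w3.png

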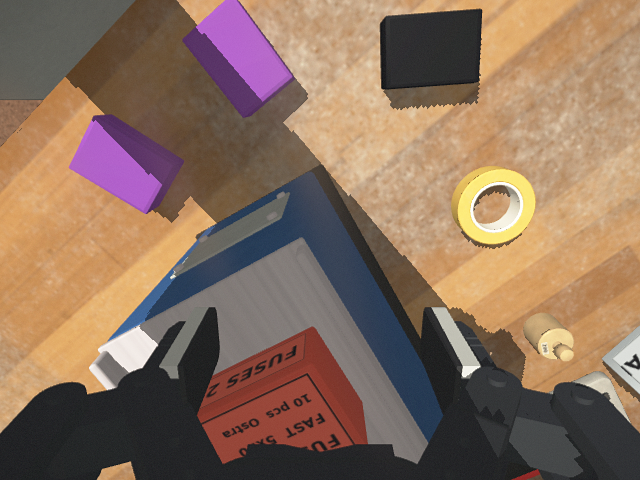

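The red carton lies ahead of the left-hand finger in the picture, at about (280,400). Its rear face is at box x≈-116 mm and its middle at y≈5 mm; the finger is at y≈4 mm. Both fingers clear the curbs, so I'll push forward along the box.

```bash
python3 -m crank '[{"travel":[-0.0087,0.005,0],"turn":0,"gripper":0.075},{"travel":[-0.0173,0.01,0],"turn":0,"gripper":0.075},{"travel":[-0.026,0.015,0],"turn":0,"gripper":0.075},{"travel":[-0.0346,0.02,0],"turn":0,"gripper":0.075},{"travel":[-0.0433,0.025,0],"turn":0,"gripper":0.075},{"travel":[-0.052,0.03,0],"turn":0,"gripper":0.075},{"travel":[-0.0606,0.035,0],"turn":0,"gripper":0.075},{"travel":[-0.0693,0.04,0],"turn":0,"gripper":0.075},{"travel":[-0.076,0.044,0],"turn":0,"gripper":0.075},{"travel":[-0.0823,0.0475,0],"turn":0,"gripper":0.075},{"travel":[-0.0823,0.0475,0],"turn":0,"gripper":0.075}]'
python3 - <<'E'
from h import *
import cv2
o=arm.get_obs()
a,d=arm.capture("wrist"); b,e=arm.capture("top")
W=cloud("wrist",d); W2=cloud("top",e)
c,s=np.cos(np.radians(-10.5)),np.sin(np.radians(-10.5)); R=np.array([[c,-s],[s,c]])
for n,im,w in(("wrist",a,W),("top",b,W2)):
    B=(w[...,:2]-[.565,.1042])@R; z=w[...,2]; hsv=cv2.cvtColor(im,cv2.COLOR_RGB2HSV); H,S=hsv[...,0].astype(int),hsv[...,1]
    m=((H<8)|(H>172))&(S>110)&(z>.16)&(z<.21)&(abs(B[...,1])<.048)&(abs(B[...,0])<.1)
    if m.sum()>20: print(n,m.sum(),np.round(np.percentile(B[m],[1,50,99],axis=0)*1000,1).tolist(),np.percentile(z[m],[1,50,99]))
print("tcp box",(o["position"][:2]-[.565,.1042])@R*1000,o["position"][2],o["contact_force"])
f=cv2.resize(b[60:300,160:400],(480,480),interpolation=cv2.INTER_CUBIC)
cv2.imwrite("pics/c4.png",np.hstack([cv2.resize(a,(320,240)),f[120:360]])[:,:,::-1])
E
```

```text
clock: 4.15
position: [0.55, 0.1491, 0.1961]
tool_rot: [0.345, 0.939, -0.0, -0.0]
contact_force: [-3.9, -0.7, 0.4]
finger_gap: 0.0751
grasp_force: 1.7
wrist 16235 [[-37.2, -14.7], [-15.8, 20.8], [8.0, 42.2]] [0.17282828 0.19607754 0.1974837 ]
tcp box [-22.8868597   41.39815537] 0.19606020533399307 [-3.90456636 -0.65896969  0.43021719]
```

View pics/c4.png

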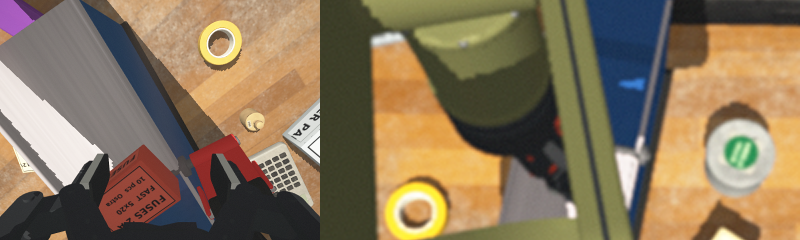

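The wrist view shows the carton at (140,190) in front of the left-hand finger and the lever plate pushed over at (225,170). The top view shows the flap down with the mouth open. I'll check the carton's yaw before the last push.

```bash
cat > carton.py <<'E'
from h import *
import cv2
c,s=np.cos(np.radians(-10.5)),np.sin(np.radians(-10.5)); R=np.array([[c,-s],[s,c]])
a,d=arm.capture("wrist"); w=cloud("wrist",d)
B=(w[...,:2]-[.565,.1042])@R; z=w[...,2]; hsv=cv2.cvtColor(a,cv2.COLOR_RGB2HSV); H,S=hsv[...,0].astype(int),hsv[...,1]
m=((H<8)|(H>172))&(S>110)&(abs(B[...,1])<.052)&(abs(B[...,0])<.1)
t=m&(z>.193)&(z<.2)
if t.sum()>50:
    h=cv2.convexHull((B[t]*1000).astype(np.float32))[:,0]; print("hull",np.round(cv2.approxPolyDP(h[:,None],3,True)[:,0],1).tolist(), cv2.minAreaRect(h))
y=(H>18)&(H<35)&(S>120)&(abs(B[...,1])<.045)&(B[...,0]>-.03)&(B[...,0]<.1)&(z>.0)
for n,k in(("red",m),("yellow",y)):
    if k.sum()>50: print(n,k.sum(),"x,y",np.round(np.percentile(B[k],[2,50,98],axis=0)*1000).tolist(),"z",np.percentile(z[k],[2,50,98]).round(3))
# how the mouth looks
q=(abs(B[...,1])<.04)&(B[...,0]>.005)&(B[...,0]<.085); print("mouth",q.sum(),np.percentile(z[q],[5,25,50,75,95]).round(3) if q.sum() else "")
o=arm.get_obs(); P=(o["position"][:2]-[.565,.1042])@R*1000; print("tcp box",P.round(1),o["position"][2].round(4),o["contact_force"].round(1),o["clock"])
E
python3 carton.py
```

```text
hull [[5.400000095367432, -17.600000381469727], [11.899999618530273, 11.100000381469727], [5.099999904632568, 42.599998474121094], [-37.5, 34.29999923706055], [-32.29999923706055, 3.200000047683716], [-21.0, -11.199999809265137]] ((-10.56373405456543, 9.746696472167969), (45.08210372924805, 60.37493133544922), 10.636922836303711)
red 16275 x,y [[-37.0, -13.0], [-16.0, 21.0], [7.0, 42.0]] z [0.174 0.196 0.197]
mouth 732 [0.195 0.196 0.196 0.196 0.197]
tcp box [-23.3  41.4] 0.1963 [-3.5 -0.7 -1.2] 4.3
```

The carton has turned about 11° anticlockwise, with its middle near y≈8 mm. I'll back off 4 mm, shift 9 mm left so the push straightens it, then push on and pivot about the lever finger.

```bash
python3 -m crank '[{"travel":[0.0035,-0.002,0],"turn":0,"gripper":0.075},{"travel":[0.008,0.0058,0],"turn":0,"gripper":0.075},{"travel":[0.008,0.0058,0],"turn":0,"gripper":0.075},{"travel":[0.0045,0.0078,0],"turn":0,"gripper":0.075},{"travel":[0.002,0.0093,0],"turn":0,"gripper":0.075},{"travel":[-0.0007,0.0108,0],"turn":0,"gripper":0.075},{"travel":[-0.0042,0.0128,0],"turn":0,"gripper":0.075},{"travel":[-0.0042,0.0128,0],"turn":0,"gripper":0.075}]'; python3 carton.py
```

```text
clock: 5.3
position: [0.5603, 0.1564, 0.1957]
tool_rot: [0.345, 0.939, -0.001, -0.002]
contact_force: [-5.8, 1.1, 0.2]
finger_gap: 0.075
grasp_force: 2.3
hull [[11.199999809265137, 37.70000076293945], [-17.700000762939453, 34.099998474121094], [-4.400000095367432, -7.199999809265137], [9.0, -5.599999904632568]] ((-1.036285400390625, 15.165628433227539), (29.525693893432617, 43.837188720703125), 5.574316024780273)
red 9787 x,y [[-16.0, -5.0], [-2.0, 27.0], [18.0, 41.0]] z [0.168 0.195 0.205]
mouth 1080 [0.176 0.182 0.19  0.2   0.203]
tcp box [-14.   50.5] 0.1958 [-5.6  1.5  0.5] 5.35
```

The carton is tipping over the edge with the flap wide open. Next is the pivot about the lever finger.

```bash
python3 -m crank '[{"travel":[-0.0039,0.0002,0],"turn":-5,"gripper":0.075},{"travel":[-0.0077,0.0007,0],"turn":-10,"gripper":0.075},{"travel":[-0.0115,0.0015,0],"turn":-15,"gripper":0.075},{"travel":[-0.0152,0.0027,0],"turn":-20,"gripper":0.075},{"travel":[-0.0152,0.0027,0],"turn":-20,"gripper":0.075},{"travel":[-0.0152,0.0027,0],"turn":-20,"gripper":0.075},{"travel":[-0.0152,0.0027,0],"turn":-20,"gripper":0.075}]'; python3 carton.py; python3 - <<'E'
from cell import arm
import cv2,numpy as np
a,_=arm.capture("wrist");b,_=arm.capture("scene")
cv2.imwrite("pics/c5.png",np.hstack([cv2.resize(a,(400,300)),cv2.resize(b[100:340,130:450],(400,300))])[:,:,::-1])
E
```

```text
clock: 6.22
position: [0.5742, 0.1479, 0.1961]
tool_rot: [0.177, 0.984, -0.001, -0.001]
contact_force: [-5.3, -0.4, 1.8]
finger_gap: 0.0749
grasp_force: 2.2
red 84 x,y [[75.0, 13.0], [76.0, 23.0], [80.0, 28.0]] z [0.033 0.034 0.035]
mouth 145 [0.033 0.034 0.034 0.2   0.216]
tcp box [ 1.1 44.6] 0.1962 [-4.5 -1.6  0.4] 6.275
```

View pics/c5.png

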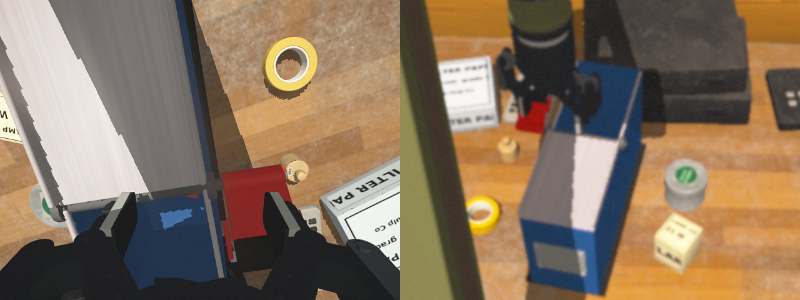

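The wrist view shows an empty deck, with the carton's red edge at (205,200) down in the mouth; its top reads z=0.034, so it lies flat on the box floor. The scene view shows the flap open and the bystanders where they were. I'll back off slowly so the flap shuts, then rise.

```bash
python3 -m crank '[{"travel":[0.0118,-0.0021,0],"turn":0,"gripper":0.075},{"travel":[0.0236,-0.0042,0],"turn":0,"gripper":0.075},{"travel":[0.0354,-0.0063,0],"turn":0,"gripper":0.075},{"travel":[0.0473,-0.0083,0],"turn":0,"gripper":0.075},{"travel":[0.059,-0.0104,0],"turn":0,"gripper":0.075},{"travel":[0.071,-0.0125,0],"turn":0,"gripper":0.075},{"travel":[0.0837,-0.0148,0],"turn":0,"gripper":0.075},{"travel":[0.0837,-0.0148,-0.05],"turn":0,"gripper":0.075},{"travel":[0.0837,-0.0148,-0.1],"turn":0,"gripper":0.075},{"travel":[0.05,0.04,-0.12],"turn":0,"gripper":0.075},{"travel":[0.05,0.1,-0.12],"turn":0,"gripper":0.075},{"travel":[0.05,0.16,-0.12],"turn":0,"gripper":0.075},{"travel":[0.05,0.22,-0.12],"turn":0,"gripper":0.075},{"travel":[0.05,0.22,-0.12],"turn":0,"gripper":0.075},{"travel":[0.05,0.22,-0.12],"turn":0,"gripper":0.075}]'; python3 - <<'E'
from h import *
import cv2
b,d=arm.capture("top"); a,_=arm.capture("scene")
cv2.imwrite("pics/c6.png",np.hstack([cv2.resize(b,(400,300)),cv2.resize(a,(400,300))])[:,:,::-1])
for t in("flap","bulb_carton","grease_tin","weight_200","tape_roll_b"): print(t,[(np.round(x["position"],3).tolist(),round(x["conf"],2)) for x in arm.boxes_of("top",t)][:2])
print(arm.get_obs()["clock"])
E
```

```text
clock: 8.25
position: [0.6041, 0.3721, 0.3157]
tool_rot: [0.177, 0.984, -0.001, -0.0]
contact_force: [0.0, 0.4, -0.2]
finger_gap: 0.0752
grasp_force: 0.0
flap [([0.596, 0.107, 0.169], 0.71), ([0.545, 0.103, 0.168], 0.54)]
bulb_carton [([0.479, -0.029, 0.063], 0.89)]
grease_tin [([0.585, -0.044, 0.05], 0.93)]
weight_200 [([0.653, 0.242, 0.031], 0.66)]
tape_roll_b [([0.536, 0.266, 0.018], 0.55)]
8.6
```

View pics/c6.png

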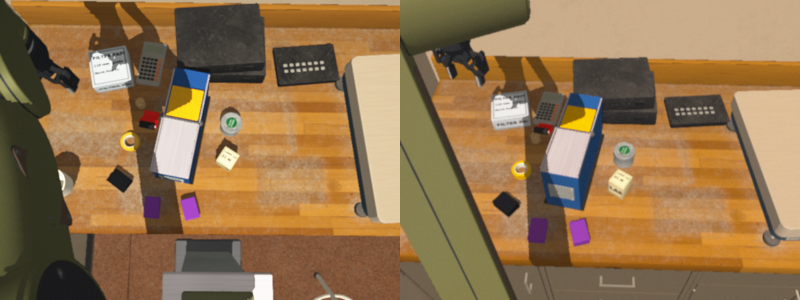

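Both views show the flap shut and yellow, at (185,103) in the left picture. The deck is empty, the lever is back, the bystanders have not moved, and the arm is clear.

```bash
python3 -c "
from cell import arm
print(arm.sign_off())"
```

```text
the job is handed in; nothing more can be done
None
```

The red fuse carton is inside the drop box, posted over the edge with the flap held open; the flap has shut, the other things on the bench were left where they were, and the job was handed in at about 8.6 s.

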